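# Snap a clip-on towel hook onto the washstand rail and slide it to the end post

## Robot

A 6-joint arm with a two-finger parallel gripper is mounted at the origin on the work surface. World frame = base frame: x ahead of the robot, y to its left, z up, the work surface at z = 0. Lengths are in mm, angles in degrees, forces in N, time in s.
With the tool pointing down it reaches from about 275 to 850 mm from the base axis. Payload 5.2 kg.
Tool frame: the origin (TCP) lies at the very end of the fingers, on their centre line; the grasp point (between the pads) lies 19 mm behind it (env.tcp_to_grasp is the distance from the TCP to the grasp point, in mm); z points along the fingers, y is the line along which they close (so a half turn about z gives the same grasp; the last joint's range is limited). The gripper opens to 85 mm and grips with 20 to 120 N. Pads are 22 mm wide; open, the fingers measure 114 mm over their backs; the gripper's body (76 mm by 85 mm) begins 54 mm behind the grasp point. The pads swing forward as they close: fully open they stand 13 mm farther back than shut.
Start: joints at [64.985, 14.817, 87.949, -0, 77.235, -11.62], TCP at [127.399, 535.046, 231.31] pointing down, gripper open.
Joint ranges: [-179.93, 179.93], [-52.35, 119.4], [10.71, 147.94], [-69.91, 249.91], [12.55, 155.21], [-178.61, 178.61]. Speed limits (degrees/s): [147.25, 147.25, 180, 180, 180, 180].

## Interface

Orientations are given as a 3x3 rotation matrix whose columns are the frame's x, y, z axes.
In Python, from cell import env, eyes, nets gives the robot as it stands. The module is installed in compiled form; this text tells all that it offers.
- The arm moves only by the tool servo_tool, never from a script. Its argument "rows" is text: rows parted by semicolons, each of 6 numbers parted by spaces: the shift along the tool's x, y, z in a scale on which 1.0 is 600 mm, then the turn, a rotation vector about the tool's x, y, z in parts of the range, where 1.0 means 180 degrees. In form: x y z rx ry rz; .... A call has 1 to 20 rows; each row is the pose to reach, as a shift and turn from the pose commanded when the call began, along the tool's axes at that moment; what a row does not reach only later rows make up. A row lasts 1/10 s, in which the tool goes at most 50 mm and 8.59 degrees, less where a joint would pass 70% of its speed; a pose out of reach is approached as far as the arm can. A shift or turn number past 1, either way, is cut back to 1. A call with a gripper value outside its range is refused whole. "hand" is the finger opening in m, from 0 to 0.0854, set as the call begins (left out, the last holds). The fingers move at their own pace and stop on an object; "grip_force" is the grip in N (left out, the last holds). Time passes only in rows, so rows that repeat a pose let the fingers close. It gives the time, the measured TCP pose, the force, the opening and the grip force at its end, in the units of the state.
- env.get_obs(): the state, without advancing time (a new reading comes with each control period).
- eyes.capture(name): name is "scene" or "top" or "wrist"; returns a dict with "img" (400x640x3 uint8, blue, green, red), "intrinsics" (3x3 intrinsics, pixels), "eye" and "orientation" of the camera in the world. Camera axes: x right, y down, z forward; pixel columns grow to the right and rows downward; lengths in mm; the calibration is good to about 2 mm. A picture is of the moment at which its call begins. There is no depth.
- env.hand_in(): hands the job in; it is judged then, once.
Trained networks look in the newest picture that a camera, given by its name, has taken for a name from the list of things; names that differ only in an ending like _2 or _b are one class to them, and where a whole thing is asked for, a point or a joint stands for the part that bears it (a point fixed in the world has none). Each returns a list of dicts, best first, with "confidence" (0 to 1); they miss things now and then, are a little off and sometimes report something else, mostly with a low value. They report only what shows in the picture. A call takes as long as a camera call. They do not tell look-alikes from the thing itself.
- nets.masks_of(name, camera): "region" (400x640 bool, what is visible of it) and "bbox" ([left, top, right, bottom] in pixels, round what is visible of it).
- nets.landmark_of(name, camera): "point" ([column, row] in pixels: a listed point, or the origin of a listed thing).
The state is a dict: "t": time; "joints": joint angles; "dq": joint speeds; "tau": joint torques, N m; "tcp_pos": TCP position; "orientation": TCP orientation; "contact_force": force on the tool from outside, world axes, zero at the start; "moment": the same for the moment, N m; "gripper_width": opening from 0.0 (shut) to 1.0 (fully open); "grasp_force": force on a finger pad.
Only numpy, scipy, OpenCV 4.12 (cv2) and the standard library are available. Lean on these libraries where they do the work, as an engineer would, in place of code of your own. Each camera call takes 0.05 s, during which the arm holds its last target. There are 200 camera calls.

## Task

Fit the loose blue clip-on hook to the chrome towel rail: press it straight down over the clear middle of the tube until its sprung arms snap past the widest point, and bed it with a firm push, held for a moment, so that its crown sits hard on the tube. Then slide it along the tube, away from the hook already fitted, until it comes gently to rest against the bare end post, and let go. Never force it, leave it upright with its J-hook towards the robot like the other one, and do not disturb the tumbler, the soap bottle or the plant.

Things in the scene. Friction and masses are not known exactly. Their poses are not given: they have to be found in the camera images.
- hook: loose clip-on hook, blue nylon, 70 g, standing mouth-down on the washstand on the flared lips of its two sprung arms. C-shaped clip 40 mm long along its bore (own y), 40 mm wide over the lips (x); an upright peg on the crown; a thin J-hook on its near side (own -x), lower than the crown. Origin: centre of its underside, z up. Above the origin: bore axis 19.7, crown top 37.4, peg top 70.3 mm
- hook_crown: the crown of the loose hook, the solid top of its C that bears on the tube when home. Bed it with a push of about 10 to 16 N held for half a second; over about 20 N strains the rail. Origin: middle of the bore, axes as the hook
- hook_bore (a point): middle of the loose hook's bore, 19.7 mm above its underside; axes as the hook. The lips meet the tube with the bore 19 to 20 mm above the tube's axis; pressing on takes 8 to 14 N for the first millimetres, then less as each arm springs out 4 mm; below about 6 mm the arms draw the clip down; at 0 the crown bears hard on the tube. Sliding it along the tube then takes 2 to 6 N
- hook_peg (a point): centre of the top face of the loose hook's peg, 50.6 mm above the bore axis. The peg is a flat tab 12 mm thick (hook's x), 32 mm wide (y), rising 33 mm clear of the crown: grip it across its 12 mm
- hook_tip (a point): tip of the loose hook's J-hook, 46 mm from the bore axis on its -x side, 4 mm lower than that axis
- towel_rail: chrome towel rail fixed on the washstand: a horizontal tube 25 mm in diameter along its own y, between two square posts (38 mm in x, 22 mm in y, 116 mm high), 320 mm clear between them; -x faces the robot. A like hook is fitted for good against the -y post (y -160 to -120 mm). Origin: on the washstand top below the tube's middle
- rail_mid (a point): the point on the tube's axis midway between the posts, 95 mm above the washstand; axes as the rail (y along the tube, towards the bare end post)
- end_post: the bare square post at the rail's +y end (robot's left), to which the hook is to be slid; its inner face is 160 mm along the tube from rail_mid. It should not be knocked with more than 15 N. Origin: on the washstand under its middle, 171 mm from the rail's middle
- tumbler: a loose blue ceramic tumbler, 72 mm wide, 95 mm high, behind the rail; a bystander. Origin: centre of its underside
- soap_bottle: a loose white soap bottle, 60 mm wide, 150 mm high, at the robot's left; a bystander. Origin: centre of its underside
- plant: a loose small plant in a grey pot, 72 mm wide, about 140 mm high with its leaves, at the far right; a bystander. Origin: centre of its underside
Not all that is in view belongs to the job. Of the things shaped like the hook, the blue one is meant.

How it is judged (in metres and radians):
On the way:
1. the hook has snapped fully home on the clear middle of the tube, upright, and is bedded: its crown bears on the tube with more than 10 N (the arms' own pull is some 4 N of that) (x of hook_bore in the frame of rail_mid between -0.002 and 0.002 m and z of hook_bore in the frame of rail_mid between -0.002 and 0.002 m and y of hook_bore in the frame of rail_mid between -0.09 and 0.09 m and angle between hook's own z axis and vertical below 0.2 rad and z of hook_peg in the frame of rail_mid above 0.045 m and x of hook_tip in the frame of rail_mid below -0.035 m and contact force between hook_crown and towel_rail above 10 N), for 0.2 s.
At the end, for the whole second after the job is handed in: The loose hook is snapped on the tube with its bore axis within 2 mm of the tube's axis, its end within 1.5 mm of the bare end post's inner face, upright within 0.2 rad with the peg up and the J-hook towards the robot, released and at rest (x of hook_bore in the frame of rail_mid between -0.002 and 0.002 m and z of hook_bore in the frame of rail_mid between -0.002 and 0.002 m and y of hook_bore in the frame of rail_mid between 0.1385 and 0.1415 m and angle between hook's own z axis and vertical below 0.2 rad and z of hook_peg in the frame of rail_mid above 0.045 m and x of hook_tip in the frame of rail_mid below -0.035 m and linear speed of hook below 0.02 m/s); the robot touches nothing.
It fails at once if the hook is forced: all its contact forces on the rail (the arms' squeeze, 8 to 16 N, included) add up to more than 32 N (contact force between hook and towel_rail above 32 N).
It fails at once if the hook is knocked against the end post with more than 15 N (contact force between hook and end_post above 15 N).
It fails at once if the tumbler, the soap bottle or the plant is shifted by more than 15 mm or tipped (distance of any of tumbler, soap_bottle, plant from where it was at the start of the episode above 0.015 m or angle between any of tumbler, soap_bottle, plant's own z axis and vertical above 0.3 rad).
It also fails if it takes over 72 s, if anything falls off the work surface, if the arm or the gripper's body presses on something with over 40 N, if the wrist force passes 120 N, or if a joint passes its speed limit or range.

## Working session

There is one attempt and no reset: what is moved stays moved. The work goes in short steps, Python scripts to look and compute and a tool call to move; the robot and the scene stay as the last step left them, time stands still between calls to the robot, and variables do not carry over. Pictures are saved under pics/ and viewed, at most 10 in all, crops included, and the job is handed in when it is done.

Besides the shell and the picture viewer there is one more tool, called after "Emit:" as name(argument=value, ...) on one line, values as JSON. servo_tool: Moves the arm, as the interface text tells. Its arguments: {"type":"object","properties":{"rows":{"type":"string"},"hand":{"type":"number"},"grip_force":{"type":"number"}},"required":["rows"]}

```bash
mkdir -p pics; cat > h.py <<'E'
import numpy as np, cv2
from cell import env, eyes, nets
def ray(c,p):
    K=np.array(c["intrinsics"]);R=np.array(c["orientation"]);d=R@np.linalg.solve(K,[p[0],p[1],1.]);return np.array(c["eye"],float),d/np.linalg.norm(d)
def tri(obs):
    A=np.zeros((3,3));b=np.zeros(3)
    rs=[ray(c,p) for c,p in obs]
    for e,d in rs:
        M=np.eye(3)-np.outer(d,d);A+=M;b+=M@e
    x=np.linalg.solve(A,b)
    return x,[np.linalg.norm(np.cross(d,x-e)).round(1) for e,d in rs]
def atz(c,p,z):
    e,d=ray(c,p);return e+d*(z-e[2])/d[2]
def proj(c,X):
    v=np.array(c["orientation"]).T@(np.array(X)-np.array(c["eye"]));v=np.array(c["intrinsics"])@v;return v[:2]/v[2]
E
python3 - <<'E'
from h import *
o=env.get_obs();print(o["t"],o["tcp_pos"],np.round(o["orientation"],3).tolist(),o["contact_force"],o["gripper_width"])
names=["hook","hook_bore","hook_peg","hook_tip","rail_mid","end_post","tumbler","soap_bottle","plant","towel_rail"]
ims=[]
for n in["scene","top","wrist"]:
    c=eyes.capture(n);cv2.imwrite(f"pics/{n}0.png",c["img"]);print(n,np.round(c["eye"]),np.round(c["orientation"],2).tolist())
    for m in names:
        l=nets.landmark_of(m,n)
        for q in l[:3]:print("  ",m,np.round(q["point"],1),round(q["confidence"],2),atz(c,q["point"],{"hook_bore":19.7,"hook_peg":70.3,"hook_tip":16,"rail_mid":95}.get(m,0)).round(0))
print(env.get_obs()["t"])
E
```

```text
0.0 [127.20191747 534.57240295 230.48087   ] [[-0.973, 0.232, -0.001], [0.232, 0.973, -0.002], [0.0, -0.002, -1.0]] [0.51949545 0.81069316 0.54099736] 1.0016006554648296
scene [1412. -407. 1087.] [[0.43, 0.66, -0.61], [0.9, -0.32, 0.29], [-0.0, -0.68, -0.74]]
   hook [220.3 215.6] 0.69 [ 439. -289.    0.]
   hook [170.  229.3] 0.65 [ 426. -440.    0.]
   hook [192.  238.7] 0.63 [ 489. -390.    0.]
   hook_bore [166.3 224.5] 0.72 [ 421. -445.   20.]
   hook_bore [176.3 270. ] 0.61 [ 592. -457.   20.]
   hook_bore [217.8 210.7] 0.6 [ 435. -292.   20.]
   hook_peg [172.5 261.1] 0.83 [ 599. -457.   70.]
   hook_peg [211.8 201.3] 0.59 [ 438. -302.   70.]
   hook_peg [167.3 214.3] 0.48 [ 431. -432.   70.]
   hook_tip [245.1 283.2] 0.73 [ 710. -301.   16.]
   hook_tip [226.1 223.8] 0.7 [ 492. -284.   16.]
   hook_tip [194.8 226.6] 0.61 [ 462. -371.   16.]
   rail_mid [350.5 180.7] 0.66 [560.  92.  95.]
   end_post [390.3 178.2] 0.66 [525. 262.   0.]
   end_post [401.7 143.6] 0.43 [394. 388.   0.]
   tumbler [363.2 257.8] 0.97 [765.  28.   0.]
   soap_bottle [403.9 144.9] 0.62 [403. 392.   0
[... 712 characters left out ...]
5 [ 628. -432.   16.]
   hook_tip [412.4 233.1] 0.7 [ 454. -384.   16.]
   hook_tip [440.8 245.1] 0.67 [ 415. -481.   16.]
   rail_mid [271.3 196.5] 0.89 [563.  93.  95.]
   end_post [223.4 211.2] 0.59 [514. 268.   0.]
   end_post [294.9 141.4] 0.28 [765.  26.   0.]
   tumbler [294.1 143.1] 0.8 [759.  29.   0.]
   tumbler [415.3 221.3] 0.73 [ 494. -398.    0.]
   soap_bottle [188.1 236.9] 0.78 [423. 386.   0.]
   plant [387.7 161.1] 0.68 [ 702. -300.    0.]
   plant [410.  219.4] 0.4 [ 500. -379.    0.]
   towel_rail [274.8 201.7] 0.97 [551.  91.   0.]
wrist [ 51. 553. 374.] [[0.23, 0.93, 0.3], [0.97, -0.22, -0.07], [-0.0, 0.31, -0.95]]
   soap_bottle [266.  362.9] 0.66 [407. 385.   0.]
1.65
```

```bash
python3 - <<'E'
import cv2,numpy as np
s=cv2.imread("pics/scene0.png");t=cv2.imread("pics/top0.png")
a=cv2.resize(s[150:310,130:430],(800,427),interpolation=2)
cv2.imwrite("pics/a.png",a)
cv2.imwrite("pics/b.png",cv2.resize(t[120:270,180:460],(800,429),interpolation=2))
E
```

```text
(no output)
```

View pics/a.png

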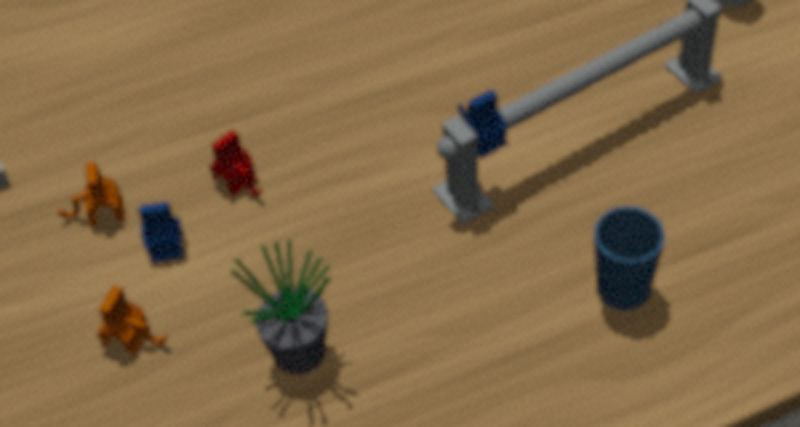

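View pics/b.png

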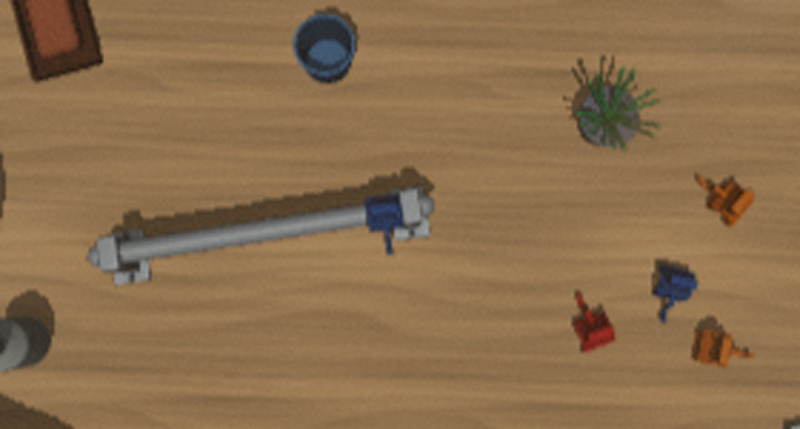

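The top crop shows the blue hook at full-frame pixel (416,219), with its J tip at (412,231). The rail runs from (217,208) to (324,192), turned about +8°, with the bare post on the left. Next I look at the rail with the wrist camera on the way to the hook.

The manual's scale: shifts go in shares of 600 mm and turns go in shares of 180 degrees. Converting my numbers, -0.49 m / 0.6 = -0.8167, -0.485 m / 0.6 = -0.8083, 68.3 degrees / 180 = 0.3794.

Emit:
servo_tool(rows="-0.025 -0.0167 -0.0167 0 0 0.0167; -0.0667 -0.0433 -0.0333 0 0 0.0333; -0.1167 -0.075 -0.05 0 0 0.0556; -0.1667 -0.1083 -0.0667 0 0 0.0778; -0.2167 -0.1417 -0.0833 0 0 0.1; -0.2667 -0.175 -0.1 0 0 0.1222; -0.3167 -0.2083 -0.1167 0 0 0.1444; -0.3667 -0.2383 -0.1167 0 0 0.1667; -0.4167 -0.2717 -0.1167 0 0 0.1889; -0.4667 -0.305 -0.1167 0 0 0.2111; -0.5167 -0.3367 -0.1167 0 0 0.2333; -0.5667 -0.37 -0.1167 0 0 0.2556; -0.6167 -0.4017 -0.1167 0 0 0.2778; -0.6667 -0.4333 -0.1167 0 0 0.3056; -0.7167 -0.4667 -0.1167 0 0 0.3333; -0.7583 -0.495 -0.1167 0 0 0.3556; -0.7917 -0.5167 -0.1167 0 0 0.3722; -0.8083 -0.5283 -0.1167 0 0 0.3778; -0.8167 -0.5333 -0.1167 0 0 0.3794; -0.8167 -0.5333 -0.1167 0 0 0.3794", hand=0.05)

```text
t: 3.65
tcp_pos: [529.9, 110.3, 301.2]
orientation: [[-0.145, 0.989, -0.0], [0.989, 0.145, 0.0], [0.0, -0.0, -1.0]]
contact_force: [-0.3, 1.2, -0.5]
gripper_width: 0.586
grasp_force: 0.0
```

```bash
python3 - <<'E'
from h import *
o=env.get_obs();print(o["t"],o["tcp_pos"],np.round(o["orientation"],3).tolist())
import pickle
c=eyes.capture("wrist");cv2.imwrite("pics/rail.png",c["img"]);pickle.dump(c,open("rail.pkl","wb"));print(np.round(c["eye"]),c["intrinsics"])
for m in["rail_mid","end_post","towel_rail"]:
    for q in nets.landmark_of(m,"wrist")[:3]:print(m,np.round(q["point"],1),round(q["confidence"],2),atz(c,q["point"],95 if m=="rail_mid" else 0).round(1))
E
```

```text
3.65 [529.89329356 110.26283028 301.15885112] [[-0.145, 0.989, -0.0], [0.989, 0.145, 0.0], [0.0, -0.0, -1.0]]
[518. 187. 444.] [[302.71521754   0.         317.84800924]
 [  0.         302.71521754 201.42835417]
 [  0.           0.           1.        ]]
end_post [330.2  49.3] 0.76 [524.5 258.6   0. ]
end_post [332.6 190. ] 0.67 [558.5  68.    0. ]
towel_rail [327.8 175.5] 0.58 [547.8  89.2   0. ]
```

View pics/rail.png

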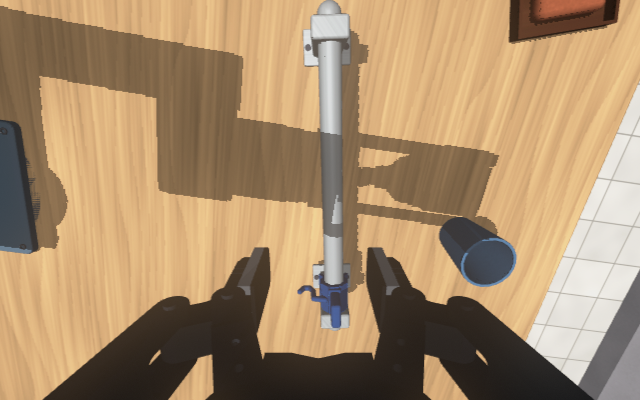

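The wrist view shows the tube running almost vertically, from (331,41) at the bare post down to (333,284) at the fitted hook. I take a second view, shifted sideways, to triangulate the axis.

To row units: -0.1 m / 0.6 = -0.1667, -0.08 m / 0.6 = -0.1333.

Emit:
servo_tool(rows="0 -0.0333 0 0 0 0; 0 -0.0833 0 0 0 0; 0 -0.1333 0 0 0 0; 0 -0.1667 0 0 0 0; 0 -0.1667 0 0 0 0; 0 -0.1667 0 0 0 0")

```text
t: 4.45
tcp_pos: [431.1, 96.3, 301.9]
orientation: [[-0.145, 0.989, 0.002], [0.989, 0.145, 0.0], [-0.0, 0.002, -1.0]]
contact_force: [-0.1, -0.2, 0.4]
gripper_width: 0.584
grasp_force: 0.0
```

```bash
cat > tube.py <<'E'
from h import *
import pickle
from scipy.optimize import least_squares
def edges(c,rows,est):
    g=cv2.GaussianBlur(c["img"],(3,3),0).astype(float);out=[]
    # wood is orange: (R-B) high, chrome grey: low
    s=g[:,:,2]-g[:,:,0]
    for r in rows:
        k=int(round(est(r)));l=k
        a=s[r,k];
        w=np.median(np.r_[s[r,k-26:k-16],s[r,k+17:k+27]]);th=(a+w)/2
        i=k
        while s[r,i]<th:i-=1
        L=i+(th-s[r,i])/(s[r,i+1]-s[r,i])
        i=k
        while s[r,i]<th:i+=1
        R=i-(th-s[r,i])/(s[r,i-1]-s[r,i])
        out.append((r,L,R))
    return np.array(out)
E
python3 - <<'E'
from tube import *
o=env.get_obs();print(o["t"],o["tcp_pos"])
c=eyes.capture("wrist");cv2.imwrite("pics/rail2.png",c["img"]);pickle.dump(c,open("rail2.pkl","wb"))
c1=pickle.load(open("rail.pkl","rb"))
# predicted centre line in view 2
P=lambda y:np.array([562-0.147*(y-92),y,95])
D=[]
for cc in(c1,c):
    a,b=proj(cc,P(0)),proj(cc,P(220))
    est=lambda r:a[0]+(b[0]-a[0])*(r-a[1])/(b[1]-a[1])
    E=edges(cc,range(60,126,4) ,est);E2=edges(cc,range(135,260,5),est) if cc is c1 else edges(cc,range(130,260,5),est)
    E=np.vstack([E,E2]);print(a,b);print(E[::6].round(1).tolist());D.append((cc,E))
def res(p):
    x0,s,z0,t,r=p
    A=np.array([x0,92,z0]);u=np.array([s,1,t]);u/=np.linalg.norm(u);o=[]
    for cc,E in D:
        for row,L,R in E:
            for q,sg in((L,-1),(R,1)):
                e,d=ray(cc,(q,row));n=np.cross(d,u);n/=np.linalg.norm(n)
                o.append(abs((A-e)@n)-r)
    return o
for f in(0,1):
    F=(lambda p:res(p)) if f else (lambda p:res([p[0],p[1],p[2],0,12.5]))
    R=least_squares(F,[562,-.147,95]+([0,12.5] if f else []),loss="soft_l1");print(R.x.round(4),np.std(R.fun))
    print(np.degrees(np.arctan(-R.x[1])))
E
```

```text
4.45 [431.10603625  96.28152501 301.91281954]
[340.60999797 261.83614669] [345.23624515  76.26706153]
[[60.0, 304.5, 349.5], [84.0, 318.3, 356.5], [108.0, 318.5, 358.4], [140.0, -inf, 343.8], [170.0, 320.1, 343.4], [200.0, 320.6, 343.6], [230.0, 322.9, 344.3]]
[417.06359816 261.67032637] [437.80707029  76.75275567]
[[60.0, 439.6, 439.2], [84.0, 442.2, 431.8], [108.0, 433.6, 433.9], [135.0, 406.0, 431.8], [165.0, 404.8, 428.8], [195.0, 403.4, 425.8], [225.0, 402.5, 422.4], [255.0, 399.3, 421.1]]tube.py:14: RuntimeWarning: divide by zero encountered in scalar divide
  L=i+(th-s[r,i])/(s[r,i+1]-s[r,i])
Traceback (most recent call last):
ValueError: Residuals are not finite in the initial point.
```

```bash
sed -i 's|s=g\[:,:,2\]-g\[:,:,0\]|s=(g[:,:,2]-g[:,:,0])/(g[:,:,2]+10)|; s|k-26:k-16|k-24:k-15|; s|k+17:k+27|k+15:k+24|' tube.py
cat > fit.py <<'E'
from tube import *
cs=[pickle.load(open(f,"rb")) for f in("rail.pkl","rail2.pkl")]
P=lambda y:np.array([554-0.147*(y-92),y,95])
D=[]
for cc in cs:
    a,b=proj(cc,P(0)),proj(cc,P(220))
    est=lambda r:a[0]+(b[0]-a[0])*(r-a[1])/(b[1]-a[1])
    E=edges(cc,range(66,266,4),est);print(E[::7].round(1).tolist());D.append((cc,E))
def res(p,DD=D):
    x0,s,z0,t,r=p
    A=np.array([x0,92,z0]);u=np.array([s,1,t]);u/=np.linalg.norm(u);o=[]
    for cc,E in DD:
        for row,L,R in E:
            for q,sg in((L,-1),(R,1)):
                e,d=ray(cc,(q,row));n=np.cross(d,u);n/=np.linalg.norm(n)
                o.append(abs((A-e)@n)-r)
    return o
if __name__=="__main__":
  for fix in("r","none","z95"):
    F={"r":lambda p:res([*p[:3],0,12.5]),"none":res,"z95":lambda p:res([p[0],p[1],95,0,12.5])}[fix]
    R=least_squares(F,[554,-.147,95,0,12.5],loss="soft_l1");print(fix,R.x.round(4),np.std(R.fun).round(2),np.degrees(np.arctan(-R.x[1])).round(2))
E
python3 fit.py
```

```text
[[66.0, 317.8, 341.2], [94.0, 319.1, 341.4], [122.0, 319.8, 341.5], [150.0, 320.8, 341.7], [178.0, 321.5, 342.0], [206.0, 322.6, 342.0], [234.0, 323.1, 342.3], [262.0, 323.5, 342.6]]
[[66.0, 411.3, 435.3], [94.0, 410.1, 433.2], [122.0, 408.4, 430.8], [150.0, 406.9, 428.8], [178.0, 405.3, 426.6], [206.0, 403.9, 424.3], [234.0, 402.3, 421.5], [262.0, 399.6, 419.8]]
r [ 5.495634e+02 -1.787000e-01  9.464970e+01  0.000000e+00  1.250000e+01] 0.28 10.13
none [ 5.493876e+02 -1.790000e-01  9.572690e+01  9.000000e-04  1.193020e+01] 0.24 10.15
z95 [ 5.495014e+02 -1.787000e-01  9.500000e+01  0.000000e+00  1.250000e+01] 0.26 10.13
```

To row units: -0.45 m / 0.6 = -0.75, -0.448 m / 0.6 = -0.7467, 18 degrees / 180 = 0.1.

Emit:
servo_tool(rows="-0.025 0 0 0 0 0.0056; -0.0667 0 0 0 0 0.0111; -0.1167 0 0.0083 0 0 0.0167; -0.1667 0 0.0167 0 0 0.0278; -0.2167 -0.0017 0.025 0 0 0.0333; -0.2667 -0.0033 0.0333 0 0 0.0389; -0.3167 -0.005 0.0333 0 0 0.0444; -0.3667 -0.005 0.0333 0 0 0.05; -0.4167 -0.0067 0.0333 0 0 0.0556; -0.4667 -0.0067 0.0333 0 0 0.0611; -0.5167 -0.0083 0.0417 0 0 0.0667; -0.5667 -0.0083 0.05 0 0 0.0778; -0.6167 -0.01 0.05 0 0 0.0889; -0.6667 -0.01 0.05 0 0 0.0944; -0.7083 -0.01 0.05 0 0 0.1; -0.7333 -0.01 0.05 0 0 0.1; -0.7467 -0.01 0.05 0 0 0.1; -0.75 -0.01 0.05 0 0 0.1; -0.75 -0.01 0.05 0 0 0.1")

```text
t: 6.4
tcp_pos: [490.2, -349.8, 271.2]
orientation: [[0.168, 0.986, -0.0], [0.986, -0.168, 0.001], [0.001, -0.0, -1.0]]
contact_force: [0.4, -0.3, -0.0]
gripper_width: 0.583
grasp_force: 0.0
```

```bash
cat > look.py <<'E'
from h import *
import pickle,sys
def look(tag):
    o=env.get_obs();print(o["t"],o["tcp_pos"].round(1),np.round(o["orientation"],3).tolist())
    c=eyes.capture("wrist");pickle.dump(c,open(tag+".pkl","wb"));cv2.imwrite(f"pics/{tag}.png",c["img"])
    for m,z in(("hook_peg",70.3),("hook_tip",15.7),("hook_bore",19.7),("hook",0)):
        for q in nets.landmark_of(m,"wrist")[:4]:print(m,np.round(q["point"],1).tolist(),round(q["confidence"],2),atz(c,q["point"],z).round(1).tolist())
if __name__=="__main__":look(sys.argv[1])
E
python3 look.py hk1
```

```text
6.4 [ 490.2 -349.8  271.2] [[0.168, 0.986, -0.0], [0.986, -0.168, 0.001], [0.001, -0.0, -1.0]]
hook_peg [281.9, 254.1] 0.97 [428.3, -442.4, 70.3]
hook_peg [417.7, 245.8] 0.93 [598.0, -459.7, 70.3]
hook_peg [266.6, 138.8] 0.82 [440.6, -299.3, 70.3]
hook_tip [304.8, 117.8] 0.97 [484.2, -286.0, 15.7]
hook_tip [298.4, 192.4] 0.84 [457.8, -381.3, 15.7]
hook_tip [286.2, 264.9] 0.74 [419.1, -487.9, 15.7]
hook_tip [424.1, 203.4] 0.73 [626.3, -426.0, 15.7]
hook_bore [330.5, 198.6] 0.82 [499.7, -396.2, 19.7]
hook_bore [272.9, 136.3] 0.72 [440.1, -301.4, 19.7]
hook_bore [283.9, 234.9] 0.62 [426.3, -438.3, 19.7]
hook [404.1, 225.3] 0.93 [600.0, -461.2, 0.0]
hook [333.2, 192.0] 0.89 [504.8, -393.3, 0.0]
hook [287.3, 229.8] 0.87 [429.0, -439.3, 0.0]
hook [274.2, 130.4] 0.71 [440.3, -295.6, 0.0]
```

View pics/hk1.png

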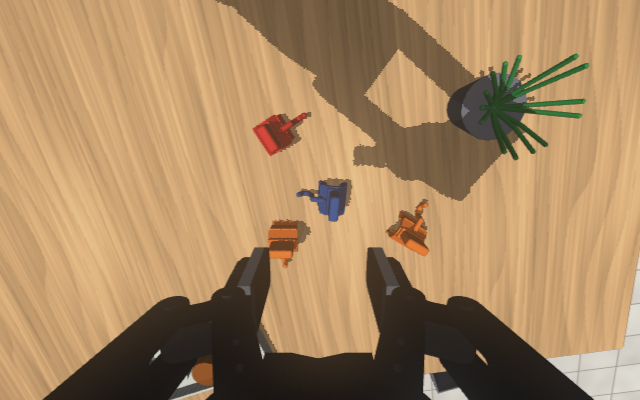

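The blue hook is at about (331,199), with its J tip at (298,192). That makes its yaw roughly −18°. I look closer from two sideways-shifted places.

To row units: 0.1 m / 0.6 = 0.1667, 0.09 m / 0.6 = 0.15, 8.3 degrees / 180 = 0.0461.

Emit:
servo_tool(rows="-0.0167 0.0167 0.0333 0 0 0.0111; -0.0333 0.0417 0.075 0 0 0.0278; -0.05 0.0583 0.1167 0 0 0.0444; -0.06 0.075 0.15 0 0 0.0461; -0.0633 0.0767 0.1667 0 0 0.0461; -0.0633 0.0767 0.1667 0 0 0.0461; -0.0633 0.0767 0.1667 0 0 0.0461", hand=0.045)

```text
t: 7.35
tcp_pos: [529.0, -395.3, 172.2]
orientation: [[0.308, 0.951, 0.0], [0.951, -0.308, -0.0], [-0.0, 0.001, -1.0]]
contact_force: [-0.2, -0.6, -0.2]
gripper_width: 0.529
grasp_force: 0.0
```

```bash
python3 look.py hk2
```

```text
7.35 [ 529.  -395.3  172.2] [[0.308, 0.951, 0.0], [0.951, -0.308, -0.0], [-0.0, 0.001, -1.0]]
hook_peg [288.3, 205.2] 0.91 [503.9, -391.2, 70.3]
hook_peg [231.5, 281.1] 0.91 [428.9, -444.7, 70.3]
hook_peg [171.1, 122.7] 0.77 [439.6, -298.7, 70.3]
hook_peg [412.6, 247.6] 0.7 [595.9, -463.0, 70.3]
hook_tip [249.2, 190.6] 0.88 [460.1, -379.6, 15.7]
hook_tip [235.6, 88.8] 0.79 [484.8, -284.6, 15.7]
hook_tip [418.5, 185.0] 0.76 [626.6, -427.4, 15.7]
hook_bore [404.0, 225.8] 0.82 [601.7, -464.8, 19.7]
hook_bore [292.8, 192.1] 0.62 [502.8, -393.9, 19.7]
hook_bore [237.2, 251.1] 0.56 [423.6, -437.9, 19.7]
hook [245.3, 246.7] 0.93 [426.0, -443.4, 0.0]
hook [395.3, 220.3] 0.87 [597.2, -464.9, 0.0]
hook [203.2, 119.5] 0.68 [439.1, -299.5, 0.0]
hook [295.6, 189.0] 0.64 [503.5, -396.4, 0.0]
```

To row units: -0.06 m / 0.6 = -0.1, -0.05 m / 0.6 = -0.0833.

Emit:
servo_tool(rows="0 -0.025 0 0 0 0; 0 -0.0583 0 0 0 0; 0 -0.0833 0 0 0 0; 0 -0.1 0 0 0 0; 0 -0.1 0 0 0 0; 0 -0.1 0 0 0 0")

```text
t: 8.2
tcp_pos: [472.3, -377.4, 171.9]
orientation: [[0.309, 0.951, 0.001], [0.951, -0.309, -0.001], [-0.001, 0.001, -1.0]]
contact_force: [0.5, 0.8, -0.3]
gripper_width: 0.528
grasp_force: 0.0
```

```bash
python3 look.py hk3; python3 -c "
import cv2,numpy as np
a=cv2.imread('pics/hk2.png');b=cv2.imread('pics/hk3.png')
f=lambda i,x:cv2.resize(i[110:310,x:x+200],(400,400),interpolation=2)
cv2.imwrite('pics/pair.png',np.hstack([f(a,180),f(b,260)]))"
```

```text
8.2 [ 472.3 -377.4  171.9] [[0.309, 0.951, 0.001], [0.951, -0.309, -0.001], [-0.001, 0.001, -1.0]]
hook_peg [248.3, 122.3] 0.97 [440.7, -299.2, 70.3]
hook_peg [356.2, 205.7] 0.9 [502.1, -391.5, 70.3]
hook_peg [481.5, 246.4] 0.81 [597.8, -462.9, 70.3]
hook_peg [293.2, 281.5] 0.61 [426.5, -444.7, 70.3]
hook_tip [304.0, 192.5] 0.87 [456.4, -380.9, 15.7]
hook_tip [300.6, 290.0] 0.81 [415.3, -489.5, 15.7]
hook_tip [477.4, 183.2] 0.79 [627.4, -426.3, 15.7]
hook_tip [300.2, 88.9] 0.77 [485.3, -285.4, 15.7]
hook_bore [297.0, 249.1] 0.87 [429.3, -437.5, 19.7]
hook_bore [460.0, 223.3] 0.8 [601.5, -462.3, 19.7]
hook_bore [256.3, 121.2] 0.65 [436.8, -299.8, 19.7]
hook_bore [352.5, 192.5] 0.57 [503.7, -395.1, 19.7]
hook [351.7, 188.4] 0.84 [504.6, -396.6, 0.0]
hook [263.1, 118.7] 0.79 [440.2, -299.4, 0.0]
hook [447.6, 216.6] 0.64 [596.8, -460.7, 0.0]
hook [293.9, 246.4] 0.59 [422.6, -442.2, 0.0]
```

View pics/pair.png

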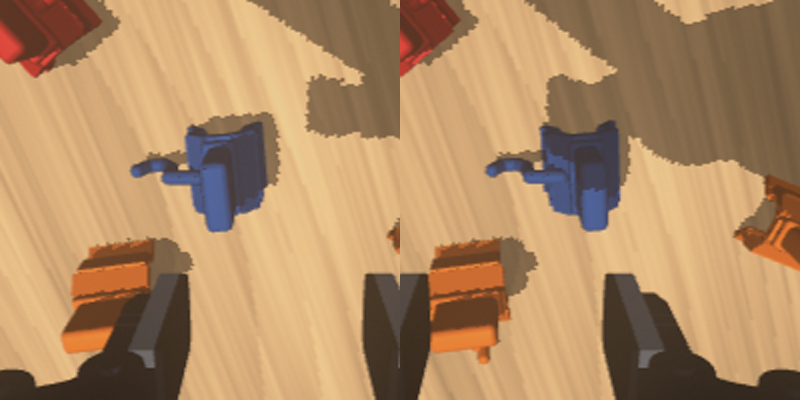

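```bash
python3 - <<'E'
from h import *
import pickle
a,b=[pickle.load(open(f"hk{i}.pkl","rb")) for i in(2,3)]
pts={"peg":((288.3,205.2),(356.2,205.7)),"tip":((249.2,190.6),(304,192.5)),"bore":((292.8,192.1),(352.5,192.5)),"hook":((295.6,189),(351.7,188.4))}
for k,(p,q) in pts.items():print(k,[np.round(v,1) for v in tri([(a,p),(b,q)])])
# model overlay check at yaw -17
o=env.get_obs()
for y in(-15,-17,-19,-21):
  t=np.radians(y);X=np.array([np.cos(t),np.sin(t),0]);Y=np.array([-np.sin(t),np.cos(t),0]);O=np.array([503.2,-393.5,0])
  im=b["img"].copy()
  print(y,[ (proj(b,O+sx*6*X+sy*16*Y+[0,0,70.3])-[260,110]).dot(np.eye(2)*2).round(0).tolist() for sx,sy in((-1,-1),(1,-1),(1,1),(-1,1))],[ ((proj(b,O+sx*20*X+sy*20*Y)-[260,110])*2).round(0).tolist() for sx,sy in((-1,-1),(1,-1),(1,1),(-1,1))])
E
python3 - <<'E'
import cv2
i=cv2.imread('pics/hk3.png')
cv2.imwrite('pics/z3.png',cv2.resize(i[160:240,290:390],(800,640),interpolation=2)[:600])
E
```

```text
peg [array([ 502.4, -393.4,   63.8]), array([0.4, 0.4])]
tip [array([ 4.548e+02, -3.838e+02,  1.000e-01]), array([1.2, 1.2])]
bore [array([ 503.6, -392.9,   25.5]), array([0.4, 0.4])]
hook [array([ 504.4, -394.9,    5.8]), array([0.1, 0.1])]
-15 [[183.0, 230.0], [210.0, 229.0], [210.0, 158.0], [181.0, 160.0]] [[143.0, 190.0], [217.0, 186.0], [217.0, 114.0], [141.0, 118.0]]
-17 [[181.0, 230.0], [209.0, 230.0], [211.0, 158.0], [183.0, 159.0]] [[142.0, 188.0], [215.0, 187.0], [218.0, 115.0], [142.0, 116.0]]
-19 [[180.0, 230.0], [208.0, 230.0], [213.0, 159.0], [184.0, 158.0]] [[141.0, 187.0], [214.0, 188.0], [219.0, 116.0], [143.0, 115.0]]
-21 [[179.0, 229.0], [206.0, 230.0], [214.0, 159.0], [185.0, 158.0]] [[140.0, 186.0], [213.0, 189.0], [220.0, 118.0], [145.0, 114.0]]
```

View pics/z3.png

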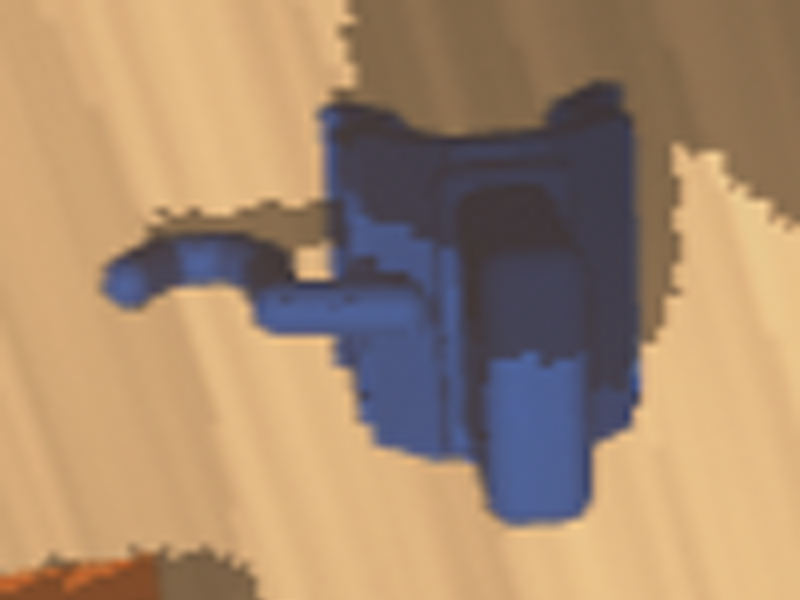

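The peg top face spans rows 191–225 at columns 350–363, so the peg is at (502.3, −393.5) with a yaw of about −14.5°. I descend over it.

To row units: 0.13 m / 0.6 = 0.2167, 0.126 m / 0.6 = 0.21, -3.5 degrees / 180 = -0.0194.

Emit:
servo_tool(rows="-0.0033 0.0167 0.0167 0 0 -0.0056; -0.0067 0.0367 0.05 0 0 -0.0167; -0.01 0.0517 0.075 0 0 -0.0194; -0.01 0.0558 0.0917 0 0 -0.0194; -0.01 0.0558 0.1 0 0 -0.0194; -0.01 0.0558 0.125 0 0 -0.0194; -0.01 0.0558 0.15 0 0 -0.0194; -0.01 0.0558 0.175 0 0 -0.0194; -0.01 0.0558 0.1967 0 0 -0.0194; -0.01 0.0558 0.21 0 0 -0.0194; -0.01 0.0558 0.2167 0 0 -0.0194; -0.01 0.0558 0.2167 0 0 -0.0194; -0.01 0.0558 0.2167 0 0 -0.0194")

```text
t: 9.75
tcp_pos: [502.2, -393.4, 41.8]
orientation: [[0.25, 0.968, 0.001], [0.968, -0.25, -0.001], [-0.001, 0.001, -1.0]]
contact_force: [0.1, -0.3, 0.1]
gripper_width: 0.528
grasp_force: 0.0
```

Emit:
servo_tool(rows="0 0 0 0 0 0; 0 0 0 0 0 0; 0 0 0 0 0 0; 0 0 0 0 0 0; 0 0 0 0 0 0; 0 0 0 0 0 0; 0 0 0 0 0 0; 0 0 0 0 0 0", hand=0.0, grip_force=70)

```text
t: 10.55
tcp_pos: [502.2, -393.3, 41.9]
orientation: [[0.25, 0.968, 0.001], [0.968, -0.25, -0.001], [-0.001, 0.001, -1.0]]
contact_force: [-0.8, 0.6, 5.6]
gripper_width: 0.132
grasp_force: 68.4
```

To row units: 0.465 m / 0.6 = 0.775, 0.45 m / 0.6 = 0.75, -24.6 degrees / 180 = -0.1367.

Emit:
servo_tool(rows="0 0 -0.0167 0 0 0; 0 0 -0.05 0 0 0; 0 0 -0.1 0 0 0; 0 0 -0.1667 0 0 0; 0.0167 -0.0033 -0.2333 0 0 0; 0.05 -0.0083 -0.2667 0 0 -0.0111; 0.1 -0.015 -0.2833 0 0 -0.0222; 0.1583 -0.025 -0.2833 0 0 -0.0333; 0.2167 -0.0333 -0.2833 0 0 -0.0444; 0.275 -0.0433 -0.2833 0 0 -0.0556; 0.3333 -0.0517 -0.2833 0 0 -0.0667; 0.3917 -0.0617 -0.2833 0 0 -0.0778; 0.45 -0.07 -0.2833 0 0 -0.0889; 0.5083 -0.08 -0.2833 0 0 -0.1; 0.5667 -0.0883 -0.2833 0 0 -0.1111; 0.625 -0.0983 -0.2833 0 0 -0.1167; 0.675 -0.105 -0.2833 0 0 -0.1222; 0.7167 -0.1117 -0.2833 0 0 -0.1278; 0.75 -0.1167 -0.2833 0 0 -0.1333; 0.775 -0.1217 -0.2833 0 0 -0.1367")

```text
t: 12.55
tcp_pos: [547.4, 76.9, 211.4]
orientation: [[-0.177, 0.984, -0.0], [0.984, 0.177, 0.0], [0.0, -0.0, -1.0]]
contact_force: [-0.4, 0.2, 0.2]
gripper_width: 0.126
grasp_force: 68.1
```

Emit:
servo_tool(rows="0 0 0 0 0 0; 0 0 0 0 0 0; 0 0 0 0 0 0")

```text
t: 12.85
tcp_pos: [547.6, 74.5, 211.3]
orientation: [[-0.174, 0.985, -0.0], [0.985, 0.174, -0.0], [-0.0, -0.0, -1.0]]
contact_force: [0.5, -0.7, -0.1]
gripper_width: 0.128
grasp_force: 68.2
```

```bash
python3 look.py hold; python3 - <<'E'
from h import *
import pickle
c=pickle.load(open("hold.pkl","rb"))
o=env.get_obs();T=o["tcp_pos"];R=o["orientation"]
# expected in-hand points
for n,v in(("peg",[0,0,-28.4]),("bore",[0,0,22.2]),("tip",[0,-46,26.2])):print(n,proj(c,T+R@np.array(v)).round(1))
cv2.imwrite("pics/holdc.png",cv2.resize(c["img"][150:400,160:480],(800,625),interpolation=2)[:600])
E
```

```text
12.85 [547.6  74.5 211.3] [[-0.174, 0.985, -0.0], [0.985, 0.174, -0.0], [-0.0, -0.0, -1.0]]
hook_peg [317.0, 289.6] 0.61 [566.3, -37.4, 70.3]
hook_bore [317.3, 245.2] 0.84 [561.6, -9.5, 19.7]
hook [319.5, 229.2] 0.89 [562.1, 3.5, 0.0]
hook [322.8, 176.5] 0.66 [554.0, 71.3, 0.0]
peg [318.6 291.3]
bore [318.4 241.4]
tip [242.9 238.6]
```

View pics/holdc.png

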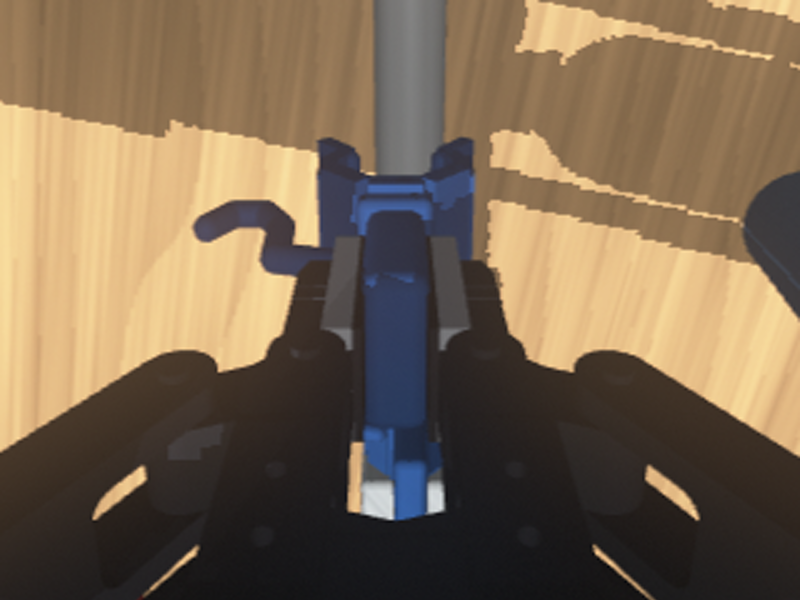

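The hook is held upright and centred in the fingers. Its arms span crop columns 318–473, with the tube visible above at columns 375–445. I refit the tube in this same view for the final lateral alignment.

```bash
python3 - <<'E'
from fit import *
c=pickle.load(open("hold.pkl","rb"))
P=lambda y:np.array([549.5-0.1787*(y-92),y,95])
a,b=proj(c,P(100)),proj(c,P(220));est=lambda r:a[0]+(b[0]-a[0])*(r-a[1])/(b[1]-a[1]);print(a,b)
E=edges(c,range(50,205,5),est);print(E[::6].round(1).tolist())
for DD,n in(([(c,E)],"one"),(D+[(c,E)],"all")):
    R=least_squares(lambda p:res([p[0],p[1],95,0,12.5],DD),[549.5,-.1787],loss="soft_l1");print(n,R.x,np.std(R.fun),np.degrees(np.arctan(-R.x[1])))
    x,s=R.x;u=np.array([s,1])/np.hypot(s,1)
    o=env.get_obs();T=o["tcp_pos"];off=(T[:2]-[x,92])@[u[1],-u[0]];print("tcp offset across tube (+far side)",off,"tool y ang",np.degrees(np.arctan2(o["orientation"][1,1],o["orientation"][0,1])))
E
```

```text
[[66.0, 317.8, 341.2], [94.0, 319.1, 341.4], [122.0, 319.8, 341.5], [150.0, 320.8, 341.7], [178.0, 321.5, 342.0], [206.0, 322.6, 342.0], [234.0, 323.1, 342.3], [262.0, 323.5, 342.6]]
[[66.0, 411.3, 435.3], [94.0, 410.1, 433.2], [122.0, 408.4, 430.8], [150.0, 406.9, 428.8], [178.0, 405.3, 426.6], [206.0, 403.9, 424.3], [234.0, 402.3, 421.5], [262.0, 399.6, 419.8]]
[323.74854563 168.44928191] [324.4688525    7.05285836]
[[50.0, 308.4, 339.7], [80.0, 308.6, 339.1], [110.0, 309.1, 338.6], [140.0, 309.4, 338.0], [170.0, 309.6, 337.4], [200.0, 309.8, 336.8]]
one [ 5.49287550e+02 -1.78196312e-01] 0.058226996548821276 10.103841877725012
tcp offset across tube (+far side) -4.637176551784959 tool y ang 10.043306084252468
all [ 5.49450035e+02 -1.78753571e-01] 0.2522836969337677 10.134784826580605
tcp offset across tube (+far side) -4.80616579344013 tool y ang 10.043306084252468
```

Emit:
servo_tool(rows="0.0033 0.0033 0.0167 0 0 0; 0.01 0.0067 0.0417 0 0 0; 0.0167 0.0078 0.0667 0 0 0; 0.0167 0.0078 0.0867 0 0 0; 0.0167 0.0078 0.1 0 0 0; 0.0167 0.0078 0.1083 0 0 0; 0.0167 0.0078 0.1117 0 0 0; 0.0167 0.0078 0.1117 0 0 0; 0.0167 0.0078 0.1117 0 0 0")

```text
t: 14.0
tcp_pos: [550.9, 85.9, 144.8]
orientation: [[-0.175, 0.985, 0.001], [0.985, 0.175, -0.0], [-0.0, 0.001, -1.0]]
contact_force: [0.6, 0.5, -0.3]
gripper_width: 0.131
grasp_force: 68.2
```

```bash
python3 - <<'E'
from fit import *
o=env.get_obs();T=o["tcp_pos"]
u=np.array([-.1785,1])/np.hypot(.1785,1);print(T,o["contact_force"],(T[:2]-[549.4,92])@[u[1],-u[0]],(T[:2]-[549.4,92])@u)
E
```

```text
[[66.0, 317.8, 341.2], [94.0, 319.1, 341.4], [122.0, 319.8, 341.5], [150.0, 320.8, 341.7], [178.0, 321.5, 342.0], [206.0, 322.6, 342.0], [234.0, 323.1, 342.3], [262.0, 323.5, 342.6]]
[[66.0, 411.3, 435.3], [94.0, 410.1, 433.2], [122.0, 408.4, 430.8], [150.0, 406.9, 428.8], [178.0, 405.3, 426.6], [206.0, 403.9, 424.3], [234.0, 402.3, 421.5], [262.0, 399.6, 419.8]]
[550.91976427  85.94549109 144.84781752] [ 0.64263376  0.46705995 -0.27399204] 0.4322029430513177 -6.2273559510842285
```

To row units: 0.009 m / 0.6 = 0.015, 0.008 m / 0.6 = 0.0133.

Emit:
servo_tool(rows="0 -0.0005 0.0033 0 0 0; 0 -0.0005 0.0067 0 0 0; 0 -0.0005 0.01 0 0 0; 0 -0.0005 0.0117 0 0 0; 0 -0.0005 0.0133 0 0 0; 0 -0.0005 0.015 0 0 0; 0 -0.0005 0.015 0 0 0; 0 -0.0005 0.015 0 0 0")

```text
t: 14.8
tcp_pos: [550.6, 86.1, 136.4]
orientation: [[-0.176, 0.984, 0.001], [0.984, 0.176, -0.0], [-0.0, 0.001, -1.0]]
contact_force: [-1.6, 1.4, 6.2]
gripper_width: 0.128
grasp_force: 69.4
```

To row units: 0.002 m / 0.6 = 0.0033, 0.001 m / 0.6 = 0.0017.

Emit:
servo_tool(rows="0 -0.0003 0.0017 0 0 0; 0 -0.0005 0.0033 0 0 0; 0 -0.0005 0.0033 0 0 0")

```text
t: 15.1
tcp_pos: [551.1, 86.0, 135.4]
orientation: [[-0.175, 0.984, 0.004], [0.984, 0.175, -0.0], [-0.001, 0.003, -1.0]]
contact_force: [-0.6, -0.4, 10.7]
gripper_width: 0.127
grasp_force: 70.0
```

To row units: 0.002 m / 0.6 = 0.0033, 0.001 m / 0.6 = 0.0017.

Emit:
servo_tool(rows="0 0 0.0017 0 0 0; 0 0 0.0033 0 0 0; 0 0 0.0033 0 0 0")

```text
t: 15.4
tcp_pos: [551.2, 85.9, 133.4]
orientation: [[-0.176, 0.984, 0.004], [0.984, 0.176, -0.0], [-0.001, 0.004, -1.0]]
contact_force: [-1.6, 0.6, 9.9]
gripper_width: 0.125
grasp_force: 69.9
```

To row units: 0.003 m / 0.6 = 0.005, 0.001 m / 0.6 = 0.0017.

Emit:
servo_tool(rows="0 0 0.0017 0 0 0; 0 0 0.0033 0 0 0; 0 0 0.005 0 0 0; 0 0 0.005 0 0 0")

```text
t: 15.8
tcp_pos: [550.9, 85.8, 129.7]
orientation: [[-0.175, 0.984, 0.003], [0.984, 0.175, -0.0], [-0.001, 0.003, -1.0]]
contact_force: [-1.4, -0.7, 7.5]
gripper_width: 0.123
grasp_force: 69.2
```

Emit:
servo_tool(rows="0 0 0.0017 0 0 0; 0 0 0.0033 0 0 0; 0 0 0.005 0 0 0; 0 0 0.005 0 0 0")

```text
t: 16.2
tcp_pos: [550.5, 85.8, 125.9]
orientation: [[-0.175, 0.984, 0.002], [0.984, 0.175, -0.0], [-0.001, 0.002, -1.0]]
contact_force: [0.6, -0.4, 3.2]
gripper_width: 0.128
grasp_force: 68.7
```

To row units: 0.003 m / 0.6 = 0.005, 0.002 m / 0.6 = 0.0033.

Emit:
servo_tool(rows="0 0 0.0017 0 0 0; 0 0 0.0033 0 0 0; 0 0 0.005 0 0 0; 0 0 0.005 0 0 0")

```text
t: 16.6
tcp_pos: [549.8, 86.0, 121.6]
orientation: [[-0.175, 0.984, -0.001], [0.984, 0.175, 0.0], [0.0, -0.001, -1.0]]
contact_force: [2.5, -0.8, -2.2]
gripper_width: 0.125
grasp_force: 68.1
```

To row units: 0.003 m / 0.6 = 0.005, 0.001 m / 0.6 = 0.0017.

Emit:
servo_tool(rows="0 0 0.0017 0 0 0; 0 0 0.0033 0 0 0; 0 0 0.005 0 0 0; 0 0 0.005 0 0 0")

```text
t: 17.0
tcp_pos: [549.7, 86.0, 118.8]
orientation: [[-0.175, 0.984, -0.001], [0.984, 0.175, 0.0], [0.0, -0.001, -1.0]]
contact_force: [2.1, 0.3, -4.9]
gripper_width: 0.128
grasp_force: 68.1
```

To row units: 0.0015 m / 0.6 = 0.0025, 0.001 m / 0.6 = 0.0017.

Emit:
servo_tool(rows="0 0.0008 0.0008 0 0 0; 0 0.001 0.0017 0 0 0; 0 0.001 0.0025 0 0 0; 0 0.001 0.0025 0 0 0")

```text
t: 17.4
tcp_pos: [550.1, 86.1, 117.6]
orientation: [[-0.176, 0.984, -0.001], [0.984, 0.176, 0.0], [0.0, -0.001, -1.0]]
contact_force: [1.2, 0.0, -3.9]
gripper_width: 0.128
grasp_force: 68.3
```

Emit:
servo_tool(rows="0 0.0005 0.0008 0 0 0; 0 0.0005 0.0017 0 0 0; 0 0.0005 0.0017 0 0 0")

```text
t: 17.7
tcp_pos: [550.6, 86.1, 117.1]
orientation: [[-0.176, 0.984, -0.0], [0.984, 0.176, -0.0], [0.0, -0.0, -1.0]]
contact_force: [-1.5, 0.4, 0.8]
gripper_width: 0.129
grasp_force: 69.0
```

To row units: 0.001 m / 0.6 = 0.0017, 0.0008 m / 0.6 = 0.0013.

Emit:
servo_tool(rows="0 -0.0002 0.0007 0 0 0; 0 -0.0002 0.0013 0 0 0; 0 -0.0002 0.0017 0 0 0; 0 -0.0002 0.0017 0 0 0")

```text
t: 18.1
tcp_pos: [550.6, 86.1, 117.0]
orientation: [[-0.176, 0.984, 0.0], [0.984, 0.176, -0.0], [-0.0, 0.0, -1.0]]
contact_force: [-4.2, -0.2, 8.5]
gripper_width: 0.129
grasp_force: 70.1
```

To row units: -0.0004 m / 0.6 = -0.0007, -0.0003 m / 0.6 = -0.0005.

Emit:
servo_tool(rows="0 -0.0005 0.0002 0 0 0; 0 -0.0007 0.0005 0 0 0; 0 -0.0007 0.0005 0 0 0; 0 -0.0007 0.0005 0 0 0; 0 -0.0007 0.0005 0 0 0; 0 -0.0007 0.0005 0 0 0; 0 -0.0007 0.0005 0 0 0")

```text
t: 18.8
tcp_pos: [550.6, 86.1, 117.0]
orientation: [[-0.176, 0.984, 0.001], [0.984, 0.176, -0.0], [-0.0, 0.001, -1.0]]
contact_force: [-3.5, 0.6, 8.5]
gripper_width: 0.13
grasp_force: 70.3
```

To row units: -0.0004 m / 0.6 = -0.0007, -0.0003 m / 0.6 = -0.0005.

Emit:
servo_tool(rows="0 -0.0005 0.0003 0 0 0; 0 -0.0007 0.0007 0 0 0; 0 -0.0007 0.0007 0 0 0; 0 -0.0007 0.0007 0 0 0; 0 -0.0007 0.0007 0 0 0; 0 -0.0007 0.0007 0 0 0; 0 -0.0007 0.0007 0 0 0")

```text
t: 19.5
tcp_pos: [550.5, 86.1, 117.0]
orientation: [[-0.176, 0.984, 0.002], [0.984, 0.176, 0.0], [-0.0, 0.002, -1.0]]
contact_force: [-3.4, 0.7, 10.8]
gripper_width: 0.131
grasp_force: 70.5
```

Emit:
servo_tool(rows="0 0 -0.001 0 0 0; 0 0 -0.002 0 0 0; 0 0 -0.0028 0 0 0; 0 0 -0.0028 0 0 0; 0 0 -0.0028 0 0 0")

```text
t: 20.0
tcp_pos: [550.5, 86.1, 117.0]
orientation: [[-0.175, 0.984, 0.001], [0.984, 0.175, 0.0], [0.0, 0.001, -1.0]]
contact_force: [0.0, 1.1, 4.1]
gripper_width: 0.121
grasp_force: 69.2
```

```bash
cat > rel.py <<'E'
from h import *
import pickle
o=env.get_obs();T=o["tcp_pos"];u=np.array([-.1785,1])/np.hypot(.1785,1);d=T[:2]-[549.4,92]
print("t",o["t"],T.round(1),"F",o["contact_force"].round(1),"M",o["moment"].round(2),"across",(d@[u[1],-u[0]]).round(2),"along",(d@u).round(1),"tool x ang off",np.degrees(np.arctan2(o["orientation"][1,1],o["orientation"][0,1]))-10.12)
E
python3 rel.py; python3 - <<'E'
from h import *
import pickle
# inner face of bare post from rail.pkl / rail2.pkl: post landmarks
for f in("rail","rail2"):
    c=pickle.load(open(f"{f}.pkl","rb"))
    u=np.array([-.1785,1,0])/np.hypot(.1785,1)
    for s in(140,150,160,170):print(f,s,proj(c,np.array([549.4,92,95])+u*s).round(1),proj(c,np.array([549.4,92,116])+u*s).round(1))
c=pickle.load(open("rail.pkl","rb"))
cv2.imwrite("pics/post.png",cv2.resize(c["img"][0:80,290:390],(800,640),interpolation=2)[:600])
E
```

```text
t 20.0 [550.5  86.1 117. ] F [0.  1.1 4.1] M [ 0.3  -0.17 -0.01] across 0.02 along -6.0 tool x ang off -0.018578460099405447
rail 140 [329.7  63.6] [330.5  60.9]
rail 150 [329.5  53.2] [330.3  49.7]
rail 160 [329.3  42.6] [330.1  38.3]
rail 170 [329.1  31.7] [329.9  26.7]
rail2 140 [423.4  64.1] [430.5  61.5]
rail2 150 [424.1  53.7] [431.3  50.4]
rail2 160 [424.9  43.2] [432.2  39. ]
rail2 170 [425.6  32.3] [433.1  27.4]
```

View pics/post.png

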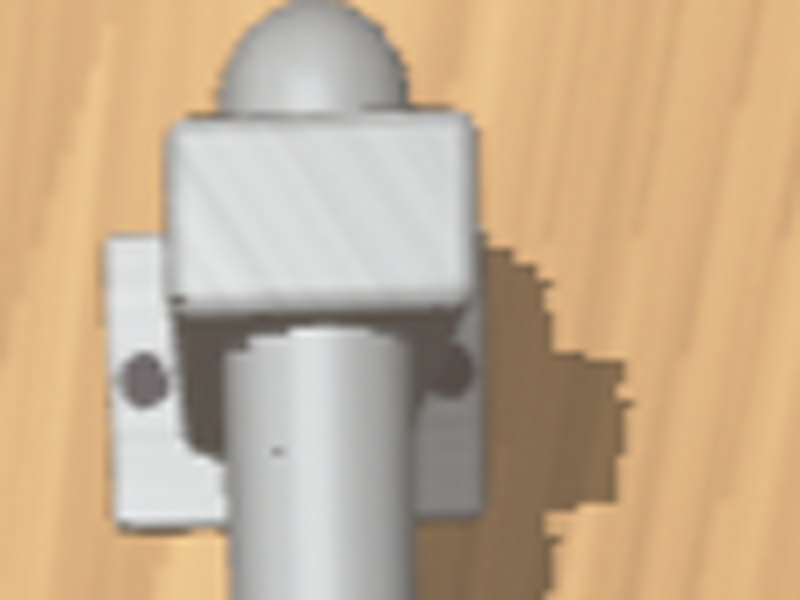

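The tube meets the post's inner face at about row 38, which puts the face at s≈160 in my rail frame. The hook now sits at s≈−6, so it needs about 146 mm of travel. I start the slide and watch the forces.

To row units: 0.02 m / 0.6 = 0.0333, 0.018 m / 0.6 = 0.03.

Emit:
servo_tool(rows="0.0017 0 -0.0005 0 0 0; 0.005 0 -0.0007 0 0 0; 0.01 0 -0.0007 0 0 0; 0.0167 0 -0.0007 0 0 0; 0.0233 0 -0.0007 0 0 0; 0.03 0 -0.0007 0 0 0; 0.0333 0 -0.0007 0 0 0")

```text
t: 20.7
tcp_pos: [546.6, 106.1, 117.3]
orientation: [[-0.176, 0.984, 0.001], [0.984, 0.176, 0.0], [-0.0, 0.001, -1.0]]
contact_force: [4.4, -2.8, -2.0]
gripper_width: 0.123
grasp_force: 68.6
```

```bash
python3 rel.py
```

```text
t 20.7 [546.6 106.1 117.3] F [ 4.4 -2.8 -2. ] M [-0.41 -0.89 -0.1 ] across -0.31 along 14.4 tool x ang off 0.008866703723038327
```

To row units: 0.05 m / 0.6 = 0.0833, 0.048 m / 0.6 = 0.08.

Emit:
servo_tool(rows="0.0033 0.0005 0.0005 0 0 0; 0.01 0.0007 0.0005 0 0 0; 0.0183 0.0007 0.0005 0 0 0; 0.0267 0.0007 0.0005 0 0 0; 0.035 0.0007 0.0005 0 0 0; 0.0433 0.0007 0.0005 0 0 0; 0.0517 0.0007 0.0005 0 0 0; 0.06 0.0007 0.0005 0 0 0; 0.0683 0.0007 0.0005 0 0 0; 0.075 0.0007 0.0005 0 0 0; 0.08 0.0007 0.0005 0 0 0; 0.0833 0.0007 0.0005 0 0 0")

```text
t: 21.9
tcp_pos: [538.0, 155.2, 117.0]
orientation: [[-0.176, 0.984, 0.0], [0.984, 0.176, -0.0], [-0.0, 0.0, -1.0]]
contact_force: [3.4, -4.0, 2.1]
gripper_width: 0.128
grasp_force: 69.1
```

```bash
python3 rel.py
```

```text
t 21.9 [538.  155.2 117. ] F [ 3.4 -4.   2.1] M [-0.7  -0.73 -0.01] across -0.08 along 64.2 tool x ang off -0.0011254003547520597
```

To row units: 0.06 m / 0.6 = 0.1, 0.058 m / 0.6 = 0.0967.

Emit:
servo_tool(rows="0.0033 0.0003 0 0 0 0; 0.01 0.0003 -0.0002 0 0 0; 0.0183 0.0003 -0.0002 0 0 0; 0.0267 0.0003 -0.0002 0 0 0; 0.035 0.0003 -0.0002 0 0 0; 0.0433 0.0003 -0.0002 0 0 0; 0.0517 0.0003 -0.0002 0 0 0; 0.06 0.0003 -0.0002 0 0 0; 0.0683 0.0003 -0.0002 0 0 0; 0.0767 0.0003 -0.0002 0 0 0; 0.085 0.0003 -0.0002 0 0 0; 0.0917 0.0003 -0.0002 0 0 0; 0.0967 0.0003 -0.0002 0 0 0; 0.1 0.0003 -0.0002 0 0 0")

```text
t: 23.3
tcp_pos: [527.6, 214.1, 117.0]
orientation: [[-0.176, 0.984, -0.0], [0.984, 0.176, -0.0], [-0.0, -0.0, -1.0]]
contact_force: [3.1, -4.9, 2.6]
gripper_width: 0.125
grasp_force: 69.3
```

```bash
python3 rel.py
```

```text
t 23.3 [527.6 214.1 117. ] F [ 3.1 -4.9  2.6] M [-0.68 -0.57 -0.04] across -0.04 along 124.0 tool x ang off -0.008679435091419663
```

To row units: 0.0125 m / 0.6 = 0.0208, 0.012 m / 0.6 = 0.02.

Emit:
servo_tool(rows="0.0033 0.0002 0 0 0 0; 0.0067 0.0002 0 0 0 0; 0.01 0.0002 0 0 0 0; 0.0133 0.0002 0 0 0 0; 0.015 0.0002 0 0 0 0; 0.0167 0.0002 0 0 0 0; 0.0183 0.0002 0 0 0 0; 0.0192 0.0002 0 0 0 0; 0.02 0.0002 0 0 0 0; 0.0208 0.0002 0 0 0 0")

```text
t: 24.3
tcp_pos: [525.5, 226.2, 117.1]
orientation: [[-0.175, 0.984, -0.0], [0.984, 0.175, -0.0], [-0.0, -0.0, -1.0]]
contact_force: [3.1, -5.1, 3.5]
gripper_width: 0.129
grasp_force: 69.4
```

To row units: 0.0015 m / 0.6 = 0.0025, 0.0012 m / 0.6 = 0.002.

Emit:
servo_tool(rows="0.0007 0 0 0 0 0; 0.0013 0 0 0 0 0; 0.002 0 0 0 0 0; 0.0025 0 0 0 0 0")

```text
t: 24.7
tcp_pos: [525.2, 227.6, 117.0]
orientation: [[-0.175, 0.984, -0.0], [0.984, 0.175, -0.0], [-0.0, -0.0, -1.0]]
contact_force: [2.9, -4.8, 3.9]
gripper_width: 0.13
grasp_force: 69.4
```

Now at s≈138, with friction still steady. I creep on.

To row units: 0.0012 m / 0.6 = 0.002, 0.0009 m / 0.6 = 0.0015.

Emit:
servo_tool(rows="0.0005 0 0 0 0 0; 0.001 0 0 0 0 0; 0.0015 0 0 0 0 0; 0.002 0 0 0 0 0")

```text
t: 25.1
tcp_pos: [525.0, 228.8, 117.1]
orientation: [[-0.175, 0.985, -0.0], [0.985, 0.175, -0.0], [-0.0, -0.0, -1.0]]
contact_force: [2.8, -3.8, 3.0]
gripper_width: 0.126
grasp_force: 69.4
```

To row units: 0.0008 m / 0.6 = 0.0013, 0.0006 m / 0.6 = 0.001.

Emit:
servo_tool(rows="0.0005 0 0 0 0 0; 0.001 0 0 0 0 0; 0.0013 0 0 0 0 0")

```text
t: 25.4
tcp_pos: [524.8, 229.6, 117.0]
orientation: [[-0.175, 0.984, -0.0], [0.984, 0.175, -0.0], [-0.0, -0.0, -1.0]]
contact_force: [2.7, -4.2, 3.2]
gripper_width: 0.124
grasp_force: 69.4
```

To row units: 0.0008 m / 0.6 = 0.0013, 0.0006 m / 0.6 = 0.001.

Emit:
servo_tool(rows="0.0005 0 0 0 0 0; 0.001 0 0 0 0 0; 0.0013 0 0 0 0 0")

```text
t: 25.7
tcp_pos: [524.7, 230.4, 117.1]
orientation: [[-0.175, 0.985, -0.0], [0.985, 0.175, -0.0], [-0.0, -0.0, -1.0]]
contact_force: [2.8, -4.7, 4.0]
gripper_width: 0.132
grasp_force: 69.4
```

Emit:
servo_tool(rows="0.0005 0 0 0 0 0; 0.001 0 0 0 0 0; 0.0013 0 0 0 0 0")

```text
t: 26.0
tcp_pos: [524.6, 230.9, 117.0]
orientation: [[-0.175, 0.984, -0.0], [0.984, 0.175, -0.001], [-0.001, -0.0, -1.0]]
contact_force: [3.2, -5.3, 2.9]
gripper_width: 0.13
grasp_force: 69.4
```

To row units: 0.0006 m / 0.6 = 0.001, 0.0003 m / 0.6 = 0.0005.

Emit:
servo_tool(rows="0.0005 0 0 0 0 0; 0.001 0 0 0 0 0; 0.001 0 0 0 0 0")

```text
t: 26.3
tcp_pos: [524.6, 231.0, 117.1]
orientation: [[-0.175, 0.984, -0.0], [0.984, 0.175, -0.002], [-0.002, -0.001, -1.0]]
contact_force: [3.2, -6.1, 4.1]
gripper_width: 0.13
grasp_force: 69.4
```

```bash
python3 rel.py
```

```text
t 26.3 [524.6 231.  117.1] F [ 3.2 -6.1  4.1] M [-1.14 -0.6  -0.09] across -0.01 along 141.2 tool x ang off -0.018278755030163296
```

To row units: 0.0006 m / 0.6 = 0.001, 0.0003 m / 0.6 = 0.0005.

Emit:
servo_tool(rows="0.0005 0 0 0 0 0; 0.001 0 0 0 0 0; 0.001 0 0 0 0 0")

```text
t: 26.6
tcp_pos: [524.6, 231.0, 117.1]
orientation: [[-0.175, 0.984, -0.0], [0.984, 0.175, -0.003], [-0.003, -0.001, -1.0]]
contact_force: [2.8, -8.8, 4.9]
gripper_width: 0.127
grasp_force: 69.4
```

```bash
python3 rel.py
```

```text
t 26.6 [524.6 231.  117.1] F [ 2.8 -8.8  4.9] M [-1.49 -0.62 -0.06] across -0.0 along 141.2 tool x ang off -0.01809016028471966
```

The hook has come to rest against the post: it stopped moving and the force is rising. I relax the push, then open the fingers.

To row units: -0.0012 m / 0.6 = -0.002, -0.001 m / 0.6 = -0.0017.

Emit:
servo_tool(rows="-0.0008 0 -0.0005 0 0 0; -0.0017 0 -0.0008 0 0 0; -0.002 0 -0.0008 0 0 0; -0.002 0 -0.0008 0 0 0")

```text
t: 27.0
tcp_pos: [524.5, 230.9, 117.1]
orientation: [[-0.175, 0.985, -0.001], [0.985, 0.175, -0.001], [-0.0, -0.001, -1.0]]
contact_force: [3.6, -4.6, 0.5]
gripper_width: 0.126
grasp_force: 68.9
```

Emit:
servo_tool(rows="0 0 0 0 0 0; 0 0 0 0 0 0; 0 0 0 0 0 0; 0 0 0 0 0 0; 0 0 0 0 0 0; 0 0 0 0 0 0; 0 0 0 0 0 0", hand=0.045)

```text
t: 27.7
tcp_pos: [524.7, 231.4, 117.5]
orientation: [[-0.175, 0.984, -0.0], [0.984, 0.175, 0.0], [0.0, -0.0, -1.0]]
contact_force: [0.2, -0.3, -0.3]
gripper_width: 0.53
grasp_force: 0.0
```

```bash
python3 rel.py
```

```text
t 27.7 [524.7 231.4 117.5] F [ 0.2 -0.3 -0.3] M [ 0.01 -0.   -0.01] across 0.16 along 141.6 tool x ang off -0.01474206121100785
```

To row units: -0.13 m / 0.6 = -0.2167, -0.12 m / 0.6 = -0.2.

Emit:
servo_tool(rows="0 0 -0.0083 0 0 0; 0 0 -0.025 0 0 0; 0 0 -0.05 0 0 0; 0 0 -0.0833 0 0 0; 0 0 -0.125 0 0 0; 0 0 -0.1667 0 0 0; 0 0 -0.2 0 0 0; 0 0 -0.2167 0 0 0; 0 0 -0.2167 0 0 0; 0 0 -0.2167 0 0 0")

```text
t: 28.7
tcp_pos: [524.4, 231.3, 247.0]
orientation: [[-0.175, 0.985, -0.001], [0.985, 0.175, -0.0], [-0.0, -0.001, -1.0]]
contact_force: [-0.1, -0.1, -0.2]
gripper_width: 0.53
grasp_force: 0.0
```

```bash
python3 look.py end; python3 - <<'E'
import cv2
i=cv2.imread('pics/end.png')
cv2.imwrite('pics/endc.png',cv2.resize(i[60:260,190:450],(780,600),interpolation=2))
E
```

```text
28.7 [524.4 231.3 247. ] [[-0.175, 0.985, -0.001], [0.985, 0.175, -0.0], [-0.0, -0.001, -1.0]]
hook_peg [317.5, 200.9] 0.62 [527.9, 207.8, 70.3]
hook_tip [273.5, 183.6] 0.93 [471.7, 203.6, 15.7]
hook_bore [317.3, 189.7] 0.69 [527.8, 206.5, 19.7]
```

View pics/endc.png

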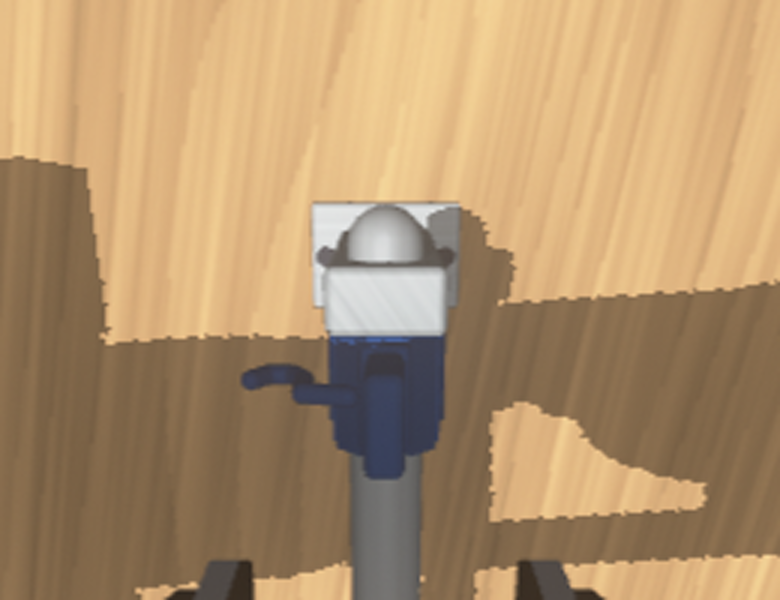

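The hook sits upright on the tube. Its end touches the post at crop row 335, the J-hook points towards the robot, and the gripper is clear.

```bash
python3 -c "
from cell import env
print(env.hand_in(), env.get_obs()['t'])"
```

```text
the job is handed in; nothing more can be done
the job is handed in; nothing more can be done
```

The blue hook is snapped onto the middle of the tube and was bedded with a push of about 11 N. It was then slid to rest gently against the bare end post and released upright with its J-hook towards the robot. The job is handed in; no verdict came back.

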